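Tighten the frame clamp with the long arm of the hex key

TASK

Take the L-shaped hex key with the red long arm from the slanted rest and flip it so that its short arm points straight down and its long arm lies level. Put the short arm fully down into the socket of the clamp screw, the long arm lying between two of the upright pins of the screw head, and swing the long arm clockwise (seen from above) until the stiff screw is tight at its stop. Leave the key sitting in the screw, leave the blue key undisturbed in the rest, and turn the screw only with the key, not with the fingers on it.

Things in the scene. Friction and masses are not known exactly. Their poses are not given: they have to be found in the camera images.
- key: L hex key, 10 mm thick, 150 g: red long arm 170 mm, bare short arm 50 mm, measured from the elbow. Origin: elbow; +x along long arm, -z along short arm. Starts leaning in a slanted rest: elbow on top 169 mm high, long arm sloping down 55 deg into a cup, short arm hanging free; held only at 37-50 mm (fork) and over 140 mm from the elbow (cup), open above: lifts straight up. Balances 66 mm out.
- thin_key: the wrong key, to leave alone: same form but 8 mm thick, with a blue long arm 170 mm and a short arm of 30 mm. Leans parallel to the red key, 90 mm beside it, in the other berth of the same wooden rest (left or right varies). Origin: its elbow; axes as for the red key.
- socket (a point): centre of the flat top of the screw head (dark drum 76 mm wide on a blue clamp, top 76 mm above table), z up, turns with the screw. Hole here 20 mm wide, 54 deep. Six pins (one red) 8 mm thick, 16 high, 33 mm off axis, at 30, 90, .. 330 deg from x; the long arm lies in a gap at 0, 60, .. 300 deg with 12 deg play each way. Fully in: elbow 5 mm above this point; let go, it droops up to 10 deg.
- screw (a joint): turn of the clamp screw, rad, growing clockwise seen from above (tightening). Starts at 0 to 0.25; firm stop at 1.1 = fully tight; over 0.8 is tight enough. Stiff: 0.6 N m all the way (about 7 N sideways 90 mm out on the long arm); stays where left. Around it: clamp base 120 mm square, 20 high, and two wooden frame bars 40 mm high.

How it is judged:
By the outcome, as a careful person would: the job done as asked, in the order asked, and still so for the second after the job is handed in, with the robot touching nothing.
It also fails if it takes over 48 s, if anything falls off the work surface, if the arm or the gripper's body presses on something with over 40 N, if the wrist force passes 120 N, or if a joint passes its speed limit or range.

ROBOT

A 7-joint arm with a two-finger parallel gripper is mounted at the origin on the work surface. World frame = base frame: x ahead of the robot, y to its left, z up, the work surface at z = 0. Lengths are in m, angles in rad, forces in N, time in s.
With the tool pointing down it reaches from about 0.375 to 0.925 m from the base axis. Payload 3.1 kg.
Tool frame: the origin (TCP) lies between the finger pads; the fingertips stand 19 mm ahead of it and the grasp point (between the pads) is the TCP; z points along the fingers, y is the line along which they close (so a half turn about z gives the same grasp; the last joint's range is limited). The gripper opens to 85 mm and grips with 20 to 120 N. Pads are 22 mm wide; open, the fingers measure 114 mm over their backs; the gripper's body (76 mm by 85 mm) begins 54 mm behind the grasp point. The pads swing forward as they close: fully open they stand 13 mm farther back than shut.
Start: joints at [1.233, 0.383, 0.044, 1.598, -0.018, 1.161, -0.05], TCP at [0.154, -0.631, 0.226] pointing down, gripper open.
Joint ranges: [-2.61, 2.61], [-0.41, 2.15], [-1.48, 1.57], [0, 2.5], [-1.57, 4.71], [0.05, 1.97], [-2.85, 2.85]. Speed limits (rad/s): [2.79, 2.79, 3.14, 3.14, 3.14, 3.14, 3.14].

INTERFACE

Orientations are given as a unit quaternion [x, y, z, w].
In Python, from bench import move_ptp, movel, move_j, move_gripper, pause, inverse_kinematics, read_camera, camera_params, MotionError, sign_off, look_for, tip_of, read_time_s, read_qpos, read_joint_vel, read_effort, read_eef_pos, read_tcp_rot, read_ft_force, read_ft_torque, read_finger_gap, read_grasp_force gives the robot as it stands. Calls block until the motion is done:
- move_ptp(position, orientation): joint-space move of the TCP to a pose.
- movel(position, orientation=None, speed=0.15): straight line of the TCP; orientation=None keeps the orientation; speed is the mean speed in m/s.
- move_j(angles): joint-space move.
- move_gripper(opening, effort=None): finger opening in m; effort is the grip in N (None keeps the last); returns when the fingers have stopped.
- pause(seconds).
- inverse_kinematics(position, orientation): joint angles nearest the present ones, or None.
- read_camera(name): name is "scene" or "top"; returns the picture (420x560x3 uint8, red, green, blue); there is no depth.
- camera_params(name): a dict with "K" (3x3 intrinsics, pixels), "camera_from_world" (4x4, takes a point from world to camera coordinates). Camera axes: x right, y down, z forward; pixel columns grow to the right and rows downward; lengths in m; the calibration is good to about 2 mm. A picture is of the moment at which its call begins. camera_params takes no time and is no camera call.
A pose or a line that the arm cannot do raises MotionError and nothing moves.
- sign_off(): hands the job in; it is judged then, once.
Trained networks look in the newest picture that a camera, given by its name, has taken for a name from the list of things; names that differ only in an ending like _2 or _b are one class to them, and where a whole thing is asked for, a point or a joint stands for the part that bears it (a point fixed in the world has none). Each returns a list of dicts, best first, with "confidence" (0 to 1); they miss things now and then, are a little off and sometimes report something else, mostly with a low value. They report only what shows in the picture. A call takes as long as a camera call.
- look_for(camera, name): "at" ([column, row] in pixels, amid what is visible of it).
- tip_of(camera, name): "at" ([column, row] in pixels: a listed point, or the origin of a listed thing).
Readings, each from a call of its own:
- read_time_s(): time.
- read_qpos(): joint angles.
- read_joint_vel(): joint speeds.
- read_effort(): joint torques, N m.
- read_eef_pos(): TCP position.
- read_tcp_rot(): TCP orientation.
- read_ft_force(): force on the tool from outside, world axes, zero at the start.
- read_ft_torque(): the same for the moment, N m.
- read_finger_gap(): finger opening in m.
- read_grasp_force(): force on a finger pad.
Only numpy, scipy, OpenCV 4.12 (cv2) and the standard library are available. Lean on these libraries where they do the work, as an engineer would, in place of code of your own. Each camera call takes 0.05 s, during which the arm holds its last target. There are 200 camera calls.

## Working session

There is one attempt and no reset: what is moved stays moved. The work goes in short steps, each a Python script; the robot and the scene stay as the last script left them, time stands still between calls to the robot, and variables do not carry over. Pictures are saved under pics/ and viewed, at most 10 in all, crops included, and the job is handed in when it is done.

```bash
mkdir -p pics; cat > a.py <<'E'
from bench import *
import numpy as np, cv2
for c in ("scene","top"):
    im=read_camera(c); cv2.imwrite(f"pics/{c}0.png",im[:,:,::-1])
    p=camera_params(c); print(c,np.round(p["K"],1).tolist(),np.round(p["camera_from_world"],3).tolist())
    for n in ("key","thin_key","socket"):
        print(n,"tip",[(np.round(d["at"],1).tolist(),round(d["confidence"],2)) for d in tip_of(c,n)],"look",[(np.round(d["at"],1).tolist(),round(d["confidence"],2)) for d in look_for(c,n)])
print(read_time_s(),read_tcp_rot(),read_qpos())
E
python3 a.py; ls
```

```text
scene [[544.4, 0.0, 287.0], [0.0, 544.4, 210.6], [0.0, 0.0, 1.0]] [[0.774, 0.633, -0.0, -0.395], [0.438, -0.536, -0.721, -0.122], [-0.457, 0.558, -0.693, 1.448], [0.0, 0.0, 0.0, 1.0]]
key tip [([231.1, 223.1], 0.56)] look [([244.5, 252.2], 0.85)]
thin_key tip [([194.5, 252.3], 0.57)] look [([210.3, 282.7], 0.6)]
socket tip [([348.7, 204.0], 0.57)] look [([345.3, 211.7], 0.72)]
top [[485.3, 0.0, 282.6], [0.0, 485.3, 200.5], [0.0, 0.0, 1.0]] [[0.012, -1.0, 0.005, 0.0], [-0.984, -0.013, -0.176, 0.547], [0.176, -0.003, -0.984, 1.066], [0.0, 0.0, 0.0, 1.0]]
key tip [([348.0, 225.1], 0.52)] look [([345.4, 219.3], 0.66)]
thin_key tip [([388.9, 231.7], 0.66)] look []
socket tip [([215.5, 189.7], 0.77)] look [([218.7, 190.8], 0.63)]
0.7 [9.92818442e-01 1.19630853e-01 1.52685994e-05 2.31357870e-05] [ 1.23319006  0.38287493  0.04393337  1.59784111 -0.01791205  1.16121872
 -0.04988137]
a.py
pics
```

View pics/scene0.png

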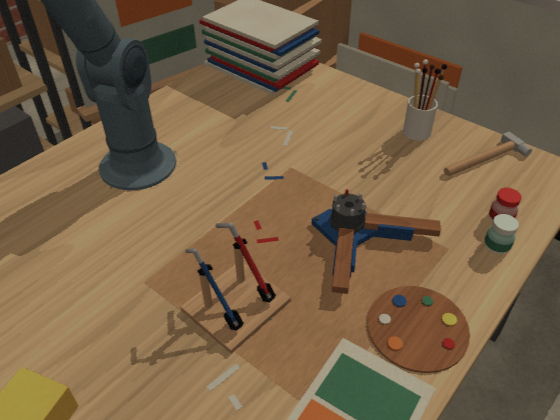

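View pics/top0.png

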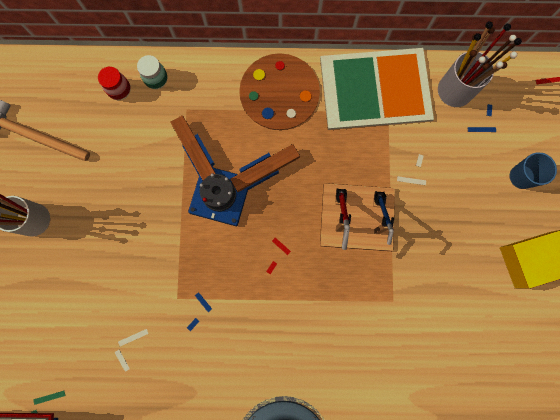

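Both views show the red key in the rest's berth nearer the screw: elbow at scene (231,223) / top (348,225). The blue key is on the far side, and the screw drum is at scene (348,204) / top (215,190). Next I'll enlarge the keys and the screw head.

```bash
cat > b.py <<'E'
from util import *
for c,n,(x0,y0,w,h) in (("scene","k",(180,205,110,130)),("top","s",(180,160,80,60))):
    im=cv2.imread(f"pics/{c}0.png")[y0:y0+h,x0:x0+w]
    f=600//h if c=="scene" else 10
    cv2.imwrite(f"pics/{n}.png",cv2.resize(im,None,fx=f,fy=f,interpolation=cv2.INTER_CUBIC))
print("key",tri((231.1,223.1),(348,225.1)),"thin",tri((194.5,252.3),(388.9,231.7)),"socket",tri((348.7,204),(215.5,189.7)))
E
cat > util.py <<'E'
from bench import *
import numpy as np, cv2
from scipy.spatial.transform import Rotation as R
def PM(c):
    p=camera_params(c); return np.array(p["K"])@np.array(p["camera_from_world"])[:3]
def tri(a,b):
    X=cv2.triangulatePoints(PM("scene"),PM("top"),np.array(a,float),np.array(b,float)).ravel()
    X=X[:3]/X[3]; return np.round(X,4), np.round(proj("scene",X)-a,1),np.round(proj("top",X)-b,1)
def proj(c,X):
    v=PM(c)@np.append(X,1); return v[:2]/v[2]
def ray(c,px,z):
    M=PM(c); A=np.c_[M[:,:2],-np.append(px,1.)]; s=np.linalg.solve(A,-(M[:,2]*z+M[:,3])); return np.array([s[0],s[1],z])
E
python3 b.py
```

```text
key (array([ 0.4748, -0.1246,  0.1788]), array([ 0.2, -0. ]), array([0.2, 0.2])) thin (array([ 0.4636, -0.211 ,  0.1625]), array([ 0.8, -0. ]), array([0.7, 0.6])) socket (array([0.5631, 0.157 , 0.0771]), array([ 0.7, -0.1]), array([0.6, 0.6]))
```

View pics/k.png

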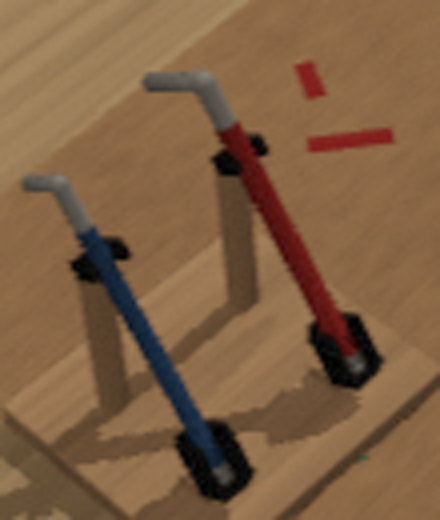

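View pics/s.png

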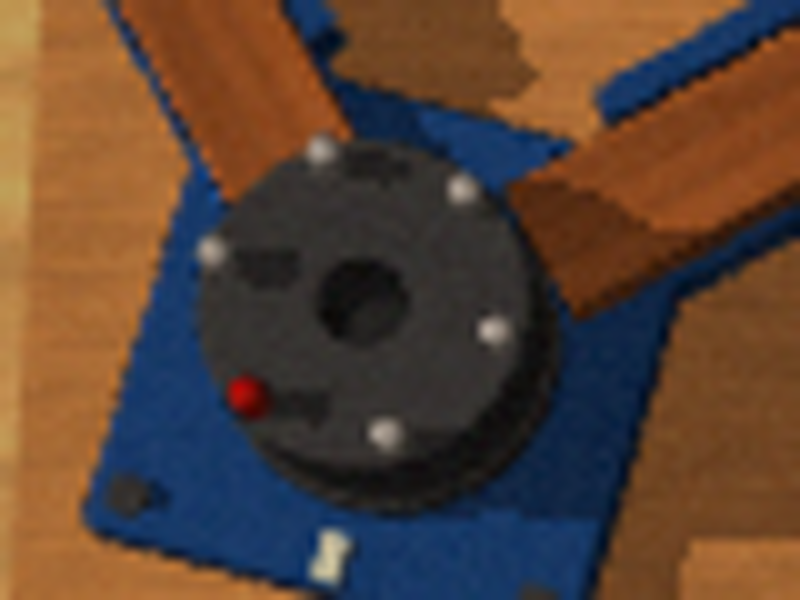

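The crops show both keys' bare tips pointing toward the robot. The pins are at crop pixels (323,150), (463,188), (494,330), (386,433), (248,398 red) and (212,250), and the hole is at (363,302). Next I'll fit the red arm as a 3D line, get the pin angles and check reach.

```bash
cat > c.py <<'E'
from util import *
pins=[(323,150),(463,188),(494,330),(386,433),(248,398),(212,250)]
P=np.array([ray("top",((u+.5)/10-.5+180,(v+.5)/10-.5+160),.091) for u,v in pins])
c=P.mean(0); d=P-c
print("pins centre",c,"r",np.linalg.norm(d,axis=1).round(4),"ang",np.degrees(np.arctan2(d[:,1],d[:,0])).round(1))
pl=[]; pts={}
for cam,(x0,y0,x1,y1) in (("scene",(225,225,280,305)),("top",(330,185,356,232))):
    im=cv2.imread(f"pics/{cam}0.png").astype(int)[y0:y1,x0:x1]; b,g,r=im[...,0],im[...,1],im[...,2]
    v,u=np.nonzero((r>70)&(r>3*g)&(r>3*b)); q=np.c_[u+x0,v+y0].astype(np.float32)
    a=cv2.fitLine(q,cv2.DIST_HUBER,0,.01,.01).ravel()
    t=(q-a[2:])@a[:2]; print(cam,len(q),a,"ends",a[2:]+a[:2]*t.min(),a[2:]+a[:2]*t.max())
    l=np.cross([*a[2:],1],[a[2]+a[0],a[3]+a[1],1]); pl.append(l@PM(cam))
n=np.array(pl); D=np.cross(n[0,:3],n[1,:3]); D/=np.linalg.norm(D); D*=-np.sign(D[2])
X0=np.linalg.lstsq(n[:,:3],-n[:,3],rcond=None)[0]
for z in (.169,.03): print("pt at z",z,X0+D*(z-X0[2])/D[2])
print("dir",D,"slope",np.degrees(np.arcsin(-D[2])),"head",np.degrees(np.arctan2(D[1],D[0])))
E
python3 c.py
```

```text
pins centre [0.5640528  0.15756332 0.091     ] r [0.033  0.0332 0.0323 0.0328 0.0332 0.0331] ang [  14.3  -44.5 -105.  -165.6  137.2   74.4]
scene 368 [  0.4354352   0.9002201 252.23389   264.29147  ] ends [237.54619 233.92609] [266.287   293.34488]
top 95 [1.4043163e-01 9.9009037e-01 3.4244540e+02 2.0611627e+02] ends [340.5932 193.0577] [344.38675 219.80331]
pt at z 0.169 [ 0.47505624 -0.119967    0.169     ]
pt at z 0.03 [ 0.56570672 -0.12901351  0.03      ]
dir [ 0.54545073 -0.05443353 -0.83637342] slope 56.759119802143644 head -5.698992275542108
```

```bash
cat >> util.py <<'E'
S=np.array([.564,.157,.076])
def keyR(head,slope): return R.from_euler("ZY",[head,slope],degrees=True)   # slope>0: long arm down
def tool(elbow,head,slope,beta,s,flip):
    """TCP pose holding the key s m out; beta = lean of fingers toward +x of key (deg)"""
    k=keyR(head,slope); b=np.radians(beta)
    z=np.array([np.sin(b),0,-np.cos(b)]); y=np.array([0,flip,0.]); 
    Q=k*R.from_matrix(np.c_[np.cross(y,z),y,z])
    return np.asarray(elbow)+k.apply([s,0,0]),Q.as_quat()
E0=np.array([.475,-.1205,.169]); H0=-6.; SL=55.
E
cat > d.py <<'E'
from util import *
s=.09
for flip in (1,-1):
  for beta in (10,20,25,30,35):
    out=[]
    for nm,e,h,sl in [("rest",E0,H0,SL),("up",E0+[0,0,.12],H0,SL)]+[(f"{h}",S+[0,0,.005],h,0) for h in (45,20,0,-15,-30,-50,-70)]+[("hi45",S+[0,0,.1],45,0),("hi-15",S+[0,0,.1],-15,0)]:
        p,q=tool(e,h,sl,beta,s,flip); j=inverse_kinematics(p,q)
        out.append(nm+":"+("--" if j is None else str(np.round(j,1).tolist())))
    print(flip,beta,*out,sep="\n  ")
E
python3 d.py
```

```text
1
  10
  rest:[0.5, 0.9, -0.6, 1.3, 0.4, 1.8, 1.3]
  up:[0.5, 0.8, -0.6, 1.3, 0.3, 2.0, 1.3]
  45:[0.5, 0.9, -1.3, 1.8, 1.0, 1.0, 1.3]
  20:[0.4, 0.8, -1.0, 1.7, 0.8, 0.9, 1.0]
  0:[0.4, 0.7, -1.0, 1.8, 0.9, 0.9, 0.7]
  -15:[0.5, 0.8, -1.0, 1.8, 0.9, 1.0, 0.4]
  -30:[0.5, 0.7, -1.0, 1.8, 0.9, 1.0, 0.1]
  -50:[0.4, 0.7, -1.0, 1.8, 0.9, 1.0, -0.2]
  -70:[0.4, 0.7, -0.9, 1.8, 0.8, 1.1, -0.5]
  hi45:[0.5, 0.7, -1.2, 1.7, 0.7, 1.1, 1.5]
  hi-15:[0.5, 0.6, -1.0, 1.7, 0.7, 1.1, 0.5]
1
  20
  rest:[0.6, 0.8, -0.6, 1.5, 0.4, 1.6, 1.3]
  up:[0.6, 0.7, -0.7, 1.4, 0.3, 1.8, 1.3]
  45:[0.6, 0.9, -1.3, 1.9, 1.0, 0.8, 1.3]
  20:[0.3, 0.6, -0.8, 1.9, 0.8, 0.6, 1.0]
  0:[0.3, 0.6, -0.8, 1.9, 0.9, 0.7, 0.5]
  -15:[0.3, 0.6, -0.9, 1.9, 1.0, 0.8, 0.2]
  -30:[0.5, 0.7, -1.1, 1.9, 1.2, 1.0, -0.1]
  -50:[0.4, 0.7, -1.1, 1.9, 1.1, 1.1, -0.4]
  -70:[0.4, 0.7, -1.0, 1.8, 1.0, 1.2, -0.7]
  hi45:[0.6, 0.6, -1.2, 1.8, 0.7, 0.8, 1.5]
  hi-15:[0.4, 0.5, -1.0, 1.8, 0.8, 0.9, 0.4]
1
  25
  rest:[0.6, 0.8, -0.6, 1.5, 0.4, 1.5, 1.3]
  up:[0.6, 0.6, -0.7, 1.5, 0.3, 1.7, 1.4]
  45:[0.7, 0.9, -1.3, 1.9, 1.1, 0.7, 1.3]
  
[... 3082 characters left out ...]
, 0.7, 2.0, 0.3, 0.4, -2.8]
  -50:[0.5, 0.9, -1.3, 1.9, 1.5, 1.4, 2.5]
  -70:[0.4, 1.0, -1.3, 1.8, 1.4, 1.6, 2.2]
  hi45:[0.2, 0.3, -0.6, 2.0, -0.2, 0.5, -0.9]
  hi-15:[-0.1, 0.3, -0.4, 2.0, 0.8, 0.6, -2.8]
-1
  35
  rest:[0.4, 0.6, -0.3, 1.7, 0.2, 1.3, -1.7]
  up:[0.4, 0.4, -0.3, 1.6, 0.1, 1.5, -1.6]
  45:[0.1, 0.4, -0.4, 2.1, -0.7, 0.2, -0.3]
  20:[-0.6, 0.4, 0.2, 2.1, -1.3, 0.1, -0.3]
  0:[-1.0, 0.5, 0.7, 2.1, -0.7, 0.1, -1.4]
  -15:[-1.2, 0.6, 0.9, 2.1, -0.4, 0.2, -2.0]
  -30:[-1.3, 0.6, 0.9, 2.1, 0.0, 0.3, -2.6]
  -50:[0.4, 0.9, -1.3, 1.9, 1.5, 1.5, 2.4]
  -70:[0.4, 1.0, -1.3, 1.8, 1.4, 1.7, 2.2]
  hi45:[0.2, 0.3, -0.5, 2.0, -0.4, 0.4, -0.7]
  hi-15:[-1.3, 0.4, 1.0, 2.1, 0.2, 0.4, -2.4]
```

```bash
cat > e.py <<'E'
from util import *
B=20;s=.09
p,q=tool(E0,H0,SL,B,s,1); z=R.from_quat(q).as_matrix()[:,2]
move_gripper(.05,60)
c=read_eef_pos(); movel(c+np.array([0,0,.13]),speed=.3)
move_ptp(p-z*.10+np.array([0,0,.13]),q)
print(read_time_s(),read_qpos().round(2))
movel(p-z*.10,speed=.25); movel(p-z*.001,speed=.12)
im=read_camera("scene"); cv2.imwrite("pics/g.png",cv2.resize(im[200:320,180:320,::-1],None,fx=4,fy=4,interpolation=cv2.INTER_CUBIC))
print(read_time_s(),p,read_eef_pos(),read_ft_force())
E
python3 e.py
```

```text
4.1 [ 0.25  0.64 -0.17  1.16  0.09  1.95  1.55]
5.7917 [ 0.52633909 -0.12589596  0.09527632] [ 0.52821349 -0.12604321  0.09703575] [-0.37550263 -0.28131204  0.51215997]
```

View pics/g.png

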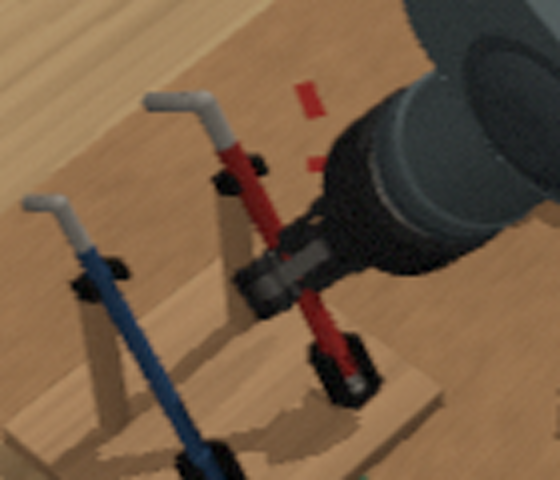

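The picture shows the fingers straddling the red arm at about crop (290,265), roughly mid-arm, and the blue key is untouched. I'll grip, lift, carry it over and look again.

```bash
cat > f.py <<'E'
from util import *
B=20;s=.09
move_gripper(0,60); print("gap",read_finger_gap(),read_grasp_force(),read_ft_force().round(1))
c=read_eef_pos(); movel(c+np.array([0,0,.12]),speed=.12)
print(read_time_s(),"gap",read_finger_gap(),read_ft_force().round(2),read_ft_torque().round(3))
p,q=tool(S+[0,0,.14],45,0,B,s,1)
move_ptp(p,q); pause(.3)
print(read_time_s(),read_qpos().round(2),read_eef_pos()-p)
for c,(x,y,w,h) in (("scene",(290,100,140,110)),("top",(130,110,140,110))):
    im=read_camera(c); cv2.imwrite(f"pics/{c}_hi_full.png",im[:,:,::-1])
    cv2.imwrite(f"pics/{c}_hi.png",cv2.resize(im[y:y+h,x:x+w,::-1],None,fx=5,fy=5,interpolation=cv2.INTER_CUBIC))
    print([(d["at"],d["confidence"]) for d in tip_of(c,"key")],"expect",proj(c,S+[0,0,.14]), "arm end",proj(c,S+[0,0,.14]+keyR(45,0).apply([.17,0,0])),"short tip",proj(c,S+[0,0,.09]))
E
python3 f.py; python3 - <<'E'
import cv2,numpy as np
a,b=[cv2.imread(f"pics/{c}_hi.png") for c in("scene","top")]
cv2.imwrite("pics/hi.png",cv2.resize(np.vstack([a,b]),None,fx=.54,fy=.54) if 0 else cv2.resize(np.hstack([a,b]),(800,314)))
E
```

```text
gap 0.00028800155606111693 0.0 [ 0.1 -0.1 -0.3]
7.475 gap 7.745496008286443e-06 [ 0.61 -0.14 -0.36] [-0.032 -0.549  0.046]
9.1 [ 0.13  0.31 -0.54  1.81  0.02  0.75  1.99] [ 0.00049905 -0.00099127 -0.00029224]
[([232.4, 224.7], 0.57)] expect [355.03499485 155.12728033] arm end [435.012976  150.0878761] short tip [353.0160696  173.65569675]
[([350.2, 225.6], 0.79)] expect [206.86518995 175.9401086 ] arm end [149.28608368 116.70448309] short tip [210.46172422 181.4143481 ]
```

View pics/hi.png

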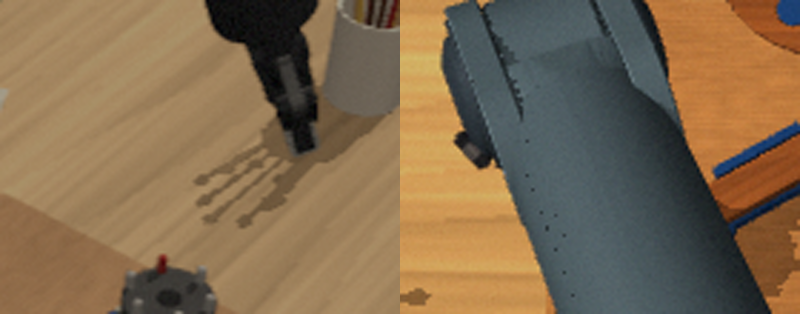

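The gripper closed on nothing: gap 0, and the hand is empty in the picture. I'll check the key's current state and where the fingers actually were.

```bash
cat > g.py <<'E'
from util import *
a=cv2.imread("pics/scene0.png"); b=cv2.imread("pics/scene_hi_full.png")
print("diff",[ (np.abs(a[y:y+130,x:x+110].astype(int)-b[y:y+130,x:x+110]).max(2)>40).sum() for x,y in((180,205),)])
T=np.array([.5282,-.1260,.0970]); _,q=tool(E0,H0,SL,20,.09,1); M=R.from_quat(q).as_matrix()
print(M.round(2))
f=lambda X:((proj("scene",X)-[180,200])*4).round()
print("tcp",f(T),"tip",f(T+M[:,2]*.019),"pads y+-25",f(T+M[:,1]*.025),f(T-M[:,1]*.025),"tips",f(T+M@[0,.025,.019]),f(T+M@[0,-.025,.019]),"key90",f(E0+keyR(H0,SL).apply([.09,0,0])))
for c in("scene","top"): print(c,"elbow",proj(c,E0),"shorttip",proj(c,E0+keyR(H0,SL).apply([0,0,-.05])),"end",proj(c,E0+keyR(H0,SL).apply([.17,0,0])))
g=cv2.imread("pics/scene_hi_full.png")[205:335,180:290]; t=cv2.imread("pics/top_hi_full.png")[180:255,320:400]
cv2.imwrite("pics/cmp.png",np.hstack([cv2.resize(x,(400,560),interpolation=cv2.INTER_CUBIC) for x in(cv2.resize(g,(400,560)),cv2.copyMakeBorder(cv2.resize(t,(400,375),interpolation=cv2.INTER_CUBIC),0,185,0,0,cv2.BORDER_CONSTANT))]))
E
python3 g.py
```

```text
diff [np.int64(111)]
[[-0.81  0.1  -0.57]
 [ 0.09  0.99  0.06]
 [ 0.57  0.   -0.82]]
tcp [294. 260.] tip [281. 269.] pads y+-25 [331. 233.] [256. 288.] tips [318. 242.] [243. 296.] key90 [292. 260.]
scene elbow [233.21024658 225.54076441] shorttip [220.80717558 225.25140265] end [269.684833   298.79102958]
top elbow [345.49270368 225.77560324] shorttip [341.79872999 247.02152624] end [341.51291037 192.1672634 ]
```

View pics/cmp.png

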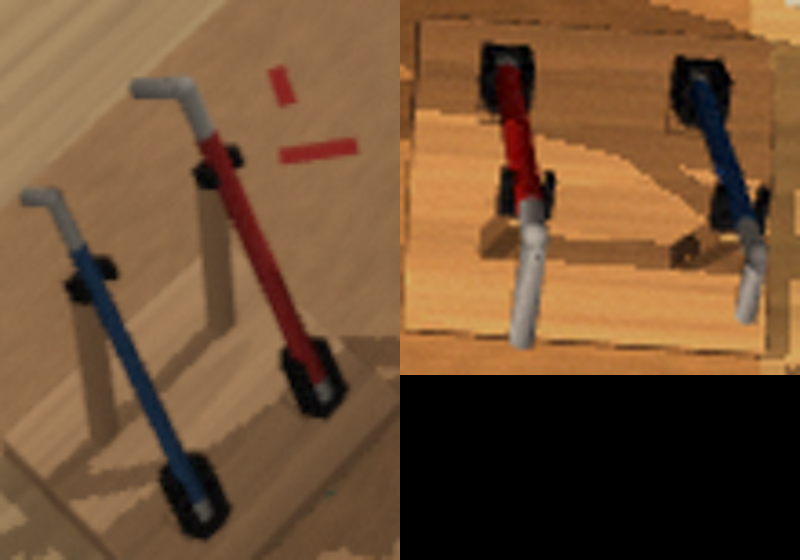

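```bash
cat > h.py <<'E'
from util import *
from scipy.optimize import least_squares
p=read_eef_pos(); M=R.from_quat(read_tcp_rot()).as_matrix()
_,q=tool(S+[0,0,.14],45,0,20,.09,1); print("rot err deg",np.degrees((R.from_quat(q).inv()*R.from_matrix(M)).magnitude()))
print("tcp",proj("scene",p),"tip",proj("scene",p+M[:,2]*.019),"tip+-11x",proj("scene",p+M@[.011,0,.019]),proj("scene",p+M@[-.011,0,.019]),"tip y",proj("scene",p+M@[0,.015,.019]),proj("scene",p+M@[0,-.015,.019]))
im=cv2.imread("pics/scene_hi_full.png")
g=cv2.cvtColor(im,cv2.COLOR_BGR2GRAY)[138:166,380:412:2]; print(g)
# key fit: scene/top elbow, short tip, long end
ob={"scene":[(230.9,224),(217.6,225.4),(268.6,296)],"top":[(347,227.8),(344.4,248.0),(341.6,193.6)]}
for c in ("scene","top"):
    im=cv2.imread(f"pics/{c}_hi_full.png")
lp=[[0,0,0],[0,0,-.048],[.168,0,0]]
def f(v): return np.concatenate([(proj(c,v[:3]+keyR(v[3],v[4]).apply(l))-o) for c in ob for l,o in zip(lp,ob[c])])
r=least_squares(f,[*E0,H0,SL],x_scale=[.01,.01,.01,1,1]); print("fit",r.x.round(4),"res",r.fun.round(1))
e=r.x[:3]; k=keyR(r.x[3],r.x[4]); T=np.array([.5282,-.1260,.0970]); _,q=tool(E0,H0,SL,20,.09,1)
for s in (.08,.09,.1): print("key in tool",R.from_quat(q).inv().apply(e+k.apply([s,0,0])-T).round(4))
E
python3 h.py
```

```text
rot err deg 0.01425750153210743
tcp [397.59840805 152.51285296] tip [399.43024798 159.05574146] tip+-11x [394.37878776 160.76308279] [404.49814279 157.34284541] tip y [397.682579   154.67773842] [401.2110052  163.51663229]
[[135 137 136 100  27  23  33  35  28  17   8  89  91  92  92  98]
 [137 135 135  99  12  17  26  22  22   8  10  90  90  91  91  83]
 [137 136 132  93  11  11  20  28  20   9  10  91  91  91  89  82]
 [137 134 128  82  21  15  16  18  17  17  12  90  93  91  85  83]
 [135 134 109  89  29   9  12  10  19  24  49  93  92  89  82  79]
 [135 128  90  92  48   6  12   9  14  54  83  94  91  85  83  82]
 [131 126  92  98  67  17  20  11  16  38  86  95  89  84  85  91]
 [127  94  97  95  79  30  20  23  20  36  83  90  85  82  88  94]
 [127  94  98  95  87  73  37  19  13  26  83  86  82  85  91  94]
 [132  99  97  93  90  74  37  19  16  18  79  85  83  89  93  93]
 [140  99  93  91  92  79  54  20  15  19  67  82  88  90  93  91]
 [142  98  95  93  92  79  57  18  19  16  67  81  91  94  93  88]
 [124  93  92  90  93  75  63  23  20  19  62  84  91  93  92  88]
 [ 98 
[... 525 characters left out ...]
135]
 [130 134  98 127 121 105  89  92  93 114 127 126 126 123 133 135]
 [135 100 114 126 118  90  94  90  93 128 125 125 125 129 135 134]
 [120  95 129 108  91  90  90  91 112 128 128 125 132 136 135 132]
 [ 97 115 125  86  89  93  91  94 128 127 127 128 135 135 133 132]
 [ 94 128 120  85  90  92  91 112 129 126 125 131 136 135 131 131]
 [114 124 119 106  92  91  93 127 129 127 127 135 135 133 130 130]
 [127 119 122 110  93  90  93 128 125 127 132 136 136 131 130 131]]
fit [ 0.4708 -0.1235  0.1714 -3.5372 54.5187] res [-0.5  0.5  0.4 -0.5 -0.1 -0.   0.2 -0.1 -0.   0.1 -0.3 -0.2]
key in tool [ 0.0143 -0.0016 -0.0013]
key in tool [ 0.0049 -0.0013  0.0021]
key in tool [-0.0045 -0.0011  0.0054]
```

The fit (residuals under 0.5 px) says the arm lay centred between the fingers. However, the fingertips in the picture end about 12 mm short of where they were expected, so the pads closed over the top of the arm. I'll regrasp deeper and check the gap.

```bash
cat >> util.py <<'E'
E0=np.array([.4715,-.1232,.1702]); H0=-4.; B=20; D=.012
def held(elbow,head,slope,s=.09,d=None):
    p,q=tool(elbow,head,slope,B,s,1); return p+R.from_quat(q).as_matrix()[:,2]*(D if d is None else d),q
E
cat > i.py <<'E'
from util import *
move_gripper(.05,60)
up=np.array([0,0,.10])
p,q=held(E0,H0,SL,d=-.08); move_ptp(p+up,q); movel(p,speed=.3)
p,q=held(E0,H0,SL); movel(p,speed=.12); print("err",read_eef_pos()-p,read_ft_force().round(2))
move_gripper(0,60); print(read_time_s(),"gap",read_finger_gap(),read_grasp_force(),read_ft_force().round(2))
E
python3 i.py
```

```text
err [ 0.00128623 -0.00011271  0.00101258] [0.22 0.04 0.12]
13.0 gap 0.007988062855548867 62.05731153488159 [1.18 1.46 2.57]
```

```bash
sed -i 's/D=.012/D=.017/' util.py; cat > j.py <<'E'
from util import *
move_gripper(.03,60); p,q=held(E0,H0,SL); movel(p,speed=.1)
move_gripper(0,80); print(read_time_s(),"gap",read_finger_gap(),read_grasp_force(),read_ft_force().round(2))
c=read_eef_pos(); print("d",c-p); movel(c+np.array([0,0,.03]),speed=.06); print("gap",read_finger_gap(),read_ft_force().round(2))
movel(c+np.array([0,0,.12]),speed=.15); pause(.2); print(read_time_s(),"gap",read_finger_gap(),read_ft_force().round(2))
a=read_camera("scene")[130:270,190:330,::-1]; b=read_camera("top")[160:300,300:440,::-1]
cv2.imwrite("pics/lift.png",np.hstack([cv2.resize(x,(400,400),interpolation=cv2.INTER_CUBIC) for x in(a,b)]))
e=read_eef_pos()-R.from_quat(q).as_matrix()[:,2]*D-keyR(H0,SL).apply([.09,0,0]); k=keyR(H0,SL)
for n,l in(("elbow",[0,0,0]),("short",[0,0,-.05]),("end",[.17,0,0])): print(n,((proj("scene",e+k.apply(l))-[190,130])*400/140).round(),((proj("top",e+k.apply(l))-[300,160])*400/140).round())
E
python3 j.py
```

```text
13.9083 gap 0.007477250773451414 78.91539573669434 [-0.57  0.65  0.29]
d [0.00013007 0.00032186 0.00014607]
gap 0.007876217629098986 [-0.76 -0.05 -1.3 ]
15.5083 gap 0.007787783481855579 [-0.29 -0.   -2.26]
elbow [103. 136.] [159. 170.]
short [ 64. 141.] [149. 240.]
end [220. 366.] [138.  65.]
```

View pics/lift.png

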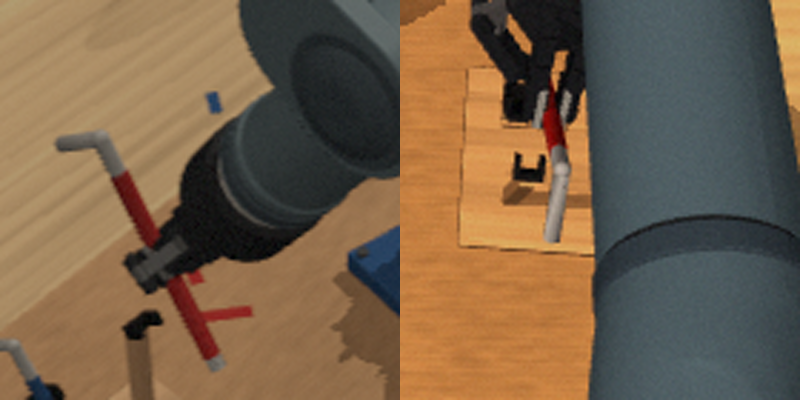

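The key is firmly held and clear of the rest. Its elbow, tip and end lie within about 4 px (in the crop) of the prediction, and the blue key is still in its berth. I'll carry it over the socket.

```bash
cat > k.py <<'E'
from util import *
p,q=held(S+[0,0,.13],45,0); move_ptp(p,q); p,q=held(S+[0,0,.075],45,0); movel(p,speed=.12); pause(.2)
print(read_time_s(),"gap",read_finger_gap(),read_qpos().round(2),(read_eef_pos()-p).round(4))
o=S+(read_eef_pos()-p)+[0,0,.075]; k=keyR(45,0)
a=read_camera("scene"); b=read_camera("top")
for n,l in(("elbow",[0,0,0]),("short",[0,0,-.05]),("end",[.17,0,0])): print(n,((proj("scene",o+k.apply(l))-[320,120])*4).round(),((proj("top",o+k.apply(l))-[140,110])*4).round())
print([tip_of(c,"key") for c in("scene","top")])
cv2.imwrite("pics/ins.png",np.hstack([cv2.resize(x,(400,400),interpolation=cv2.INTER_CUBIC) for x in(a[120:220,320:420,::-1],b[110:210,140:240,::-1])]))
E
python3 k.py
```

```text
17.7667 gap 0.008036934945622746 [ 0.09  0.41 -0.5   1.86  0.09  0.6   1.95] [0.001  0.0004 0.0015]
elbow [132. 234.] [285. 289.]
short [124. 303.] [298. 309.]
end [440. 214.] [68. 66.]
[[{'at': [350.8, 178.3], 'confidence': 0.98}], []]
```

View pics/ins.png

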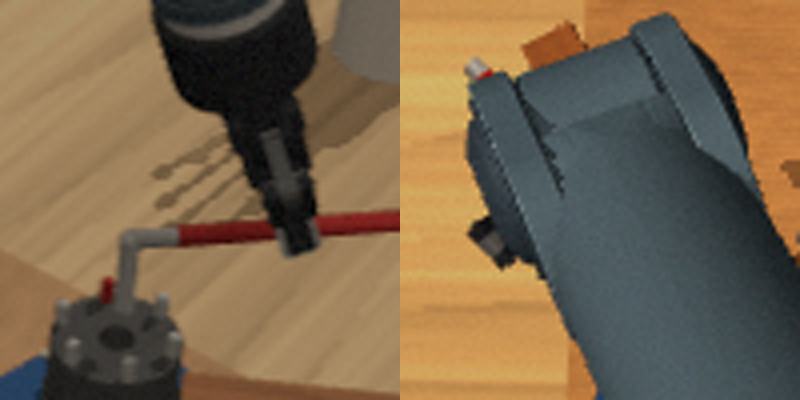

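The scene view shows the short arm upright above the hole (tip at crop (122,310), hole at (118,337)), the long arm level, and about 2–3 mm of offset. I'll insert with small corrections and force checks.

```bash
cat > l.py <<'E'
from util import *
O=S+[.0008,.0018,0]
for h in (.05,.04,.03,.02,.012,.008,.005,.003,.001):
    p,q=held(O+[0,0,h],45,0); movel(p,speed=.06); f=read_ft_force(); print(h,f.round(1),(read_eef_pos()-p).round(4),read_ft_torque().round(2))
    if f[2]>8 or np.hypot(*f[:2])>10: break
print(read_time_s(),read_finger_gap(),read_eef_pos())
E
python3 l.py
```

```text
0.05 [-0.3  0.1 -1.9] [-0.0003  0.     -0.0007] [-0.29  0.31  0.01]
0.04 [-0.   0.2 -1.6] [-0.0004 -0.0002 -0.0007] [-0.29  0.34 -0.03]
0.03 [-0.2  0.6 -1.4] [-0.0005 -0.0003 -0.0009] [-0.29  0.33  0.01]
0.02 [ 0.2  0.3 -1.7] [-0.0005 -0.0002 -0.0008] [-0.32  0.28 -0.01]
0.012 [ 0.1 -0.2 -0.9] [-0.0004 -0.0002 -0.0007] [-0.26  0.32 -0.01]
0.008 [-0.1  0.6 -0.9] [-0.0001 -0.0001 -0.0003] [-0.31  0.29 -0.02]
0.005 [-1.  -0.3  1.3] [0.0008 0.0003 0.0009] [-0.39  0.38 -0.07]
0.003 [-3.6 -0.5  8. ] [0.001  0.0003 0.0018] [-0.45  0.79  0.03]
20.5167 0.00785558113522409 [0.63354498 0.22688583 0.06479106]
```

The short arm is fully in, with contact at 5 mm. Now I'll swing it clockwise while monitoring force.

```bash
cat > m.py <<'E'
from util import *
O=S+[.0008,.0018,.0045]
for h in np.arange(42,-36,-3.):
    p,q=held(O,h,0)
    try: movel(p,q,speed=.05)
    except MotionError as e: print("ME",h,e); break
    f=read_ft_force(); k=keyR(h,0).inv().apply(f); print(h,k.round(1),(read_eef_pos()-p).round(4),round(float(read_finger_gap()),4))
    if abs(k[1])>25 or np.linalg.norm(f)>40: break
print(read_time_s(),read_qpos().round(2),read_ft_torque().round(2))
E
python3 m.py
```

```text
42.0 [-0.5  1.7  5.1] [0.0002 0.0013 0.001 ] 0.0081
39.0 [-1.1  3.5  5.3] [-0.0003  0.0021  0.0007] 0.008
36.0 [-1.6  3.6  6.6] [-0.0008  0.0028  0.0007] 0.0078
33.0 [-2.3  5.1  7.2] [-0.001   0.003   0.0006] 0.0076
30.0 [-2.4  4.2  7.4] [-0.0011  0.0031  0.0006] 0.0077
27.0 [-2.5  3.9  5.7] [-0.0013  0.0032  0.0005] 0.0079
24.0 [-2.5  5.2  6.5] [-0.0016  0.0038  0.0004] 0.0081
21.0 [-2.8  6.8  6.6] [-0.0017  0.0045  0.0003] 0.0083
18.0 [-2.7  5.1  6.8] [-0.0015  0.0045  0.0004] 0.008
15.0 [-3.6  4.5  5.4] [-0.0013  0.0046  0.0004] 0.008
12.0 [-2.6  4.5  5.7] [-0.001   0.0046  0.0004] 0.0078
9.0 [-2.2  4.8  5. ] [-0.0008  0.0046  0.0005] 0.0079
6.0 [-2.7  4.8  5. ] [-0.0006  0.0045  0.0004] 0.0079
3.0 [-2.8  5.6  4.7] [-0.0003  0.0043  0.0005] 0.0079
0.0 [-1.8  5.7  3.7] [-0.0001  0.0042  0.0005] 0.0082
-3.0 [-1.2  5.9  4. ] [0.0002 0.0041 0.0005] 0.0078
-6.0 [-2.5  4.8  3.7] [0.0004 0.0039 0.0006] 0.0079
-9.0 [-2.1  5.6  4.7] [0.0006 0.0038 0.0006] 0.0078
-12.0 [-1.7  5.5  3.4] [0.0008 0.0036 0.0006] 0.0078
-15.0 [-1.8  5.9  3.9] [0.001  0.0035 0.0006] 0.0078
-18.0 [-2.4  5.   3.5] [0.0012 0.0033 0.0006] 0.008
-21.0 [-1.8  5.2  2.6] [0.0014 0.0031 0.0007] 0.0077
-24.0 [-1.9  5.5  2.7] [0.0015 0.0029 0.0006] 0.0077
-27.0 [-1.6  5.9  2.1] [0.0017 0.0027 0.0007] 0.0079
-30.0 [-1.4  4.8  1.8] [0.0018 0.0025 0.0007] 0.0081
-33.0 [-1.1  4.8  1.6] [0.002  0.0023 0.0007] 0.0079
27.025 [-0.63  0.49  0.32  1.92  0.25  0.56  0.44] [1.29 0.22 0.39]
```

```bash
sed -i 's/np.arange(42,-36,-3.)/np.arange(-36,-56,-3.)/; s/print(h,k/print(h,read_ft_torque().round(2)[2],k/' m.py; python3 m.py
```

```text
-36.0 0.46 [-1.   4.7  1.8] [0.0021 0.0021 0.0008] 0.0078
-39.0 0.44 [-0.6  5.5  1.4] [0.0022 0.0019 0.0008] 0.0078
-42.0 1.13 [ 1.8  8.3 -1.1] [0.0037 0.0036 0.0009] 0.0078
-45.0 1.91 [ 3.9 12.9 -7.2] [0.0059 0.0059 0.0011] 0.008
-48.0 2.73 [  5.3  18.  -12.5] [0.0084 0.0081 0.0013] 0.0084
-51.0 3.51 [  7.7  22.7 -17.3] [0.0111 0.0103 0.0015] 0.0079
-54.0 4.2 [  8.5  29.4 -23.6] [0.014  0.0124 0.0018] 0.0078
28.775 [-0.73  0.52  0.43  1.9   0.21  0.64  0.13] [ 3.64 -3.46  4.2 ]
```

The stop came at about -40°, where the force climbs steeply. I'll relax the arm, seat the key, release and inspect.

```bash
cat > n.py <<'E'
from util import *
O=S+[.0008,.0018,.0045]
p,q=held(O,-40,0); movel(p,q,speed=.05); print(keyR(-40,0).inv().apply(read_ft_force()).round(1))
p,q=held(O-[0,0,.0015],-40,0); movel(p,q,speed=.02); print(keyR(-40,0).inv().apply(read_ft_force()).round(1))
move_gripper(.05); p,q=held(O,-40,0,d=-.13); movel(p,q,speed=.12); print(read_time_s(),read_ft_force().round(1))
c=read_eef_pos(); move_ptp([.40,-.30,.42],[1,0,0,0]); pause(.2)
a=read_camera("scene"); b=read_camera("top"); print(read_time_s(),[(d["at"],d["confidence"]) for c in("scene","top") for d in tip_of(c,"key")])
for c,i in(("scene",a),("top",b)): cv2.imwrite(f"pics/end_{c}.png",i[:,:,::-1])
cv2.imwrite("pics/end.png",np.hstack([cv2.resize(x,(400,400),interpolation=cv2.INTER_CUBIC) for x in(a[160:260,310:410,::-1],b[140:220,190:270,::-1])]))
E
python3 n.py
```

```text
[-0.3  6.5  1.4]
[-3.4  4.9  6.7]
31.5 [1.1 1.1 0.1]
33.6917 [([349.1, 200.5], 0.97), ([195.9, 253.9], 0.2)]
```

View pics/end.png

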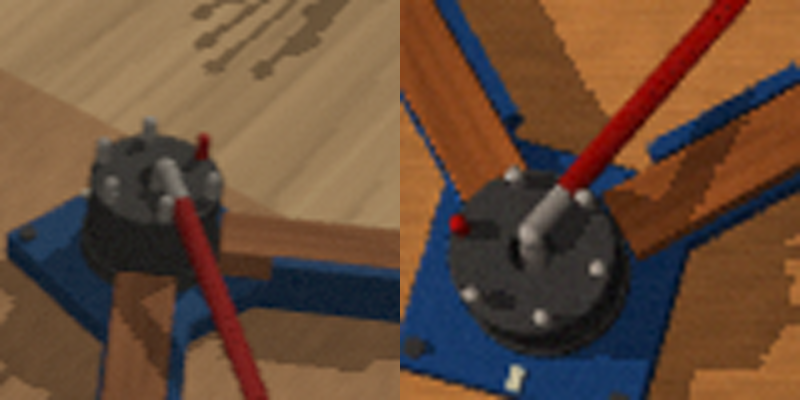

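The end view shows the key seated in the hole, lying in a gap between two pins. The red pin has gone from 137° to about 73°, which is roughly 64° or 1.1 rad clockwise, so the screw is at its stop. I'll check the blue key against the first picture and hand in.

```bash
python3 - <<'E'
from util import *
f=lambda n:[(np.argwhere((i[...,0]>90)&(i[...,2]<60)).mean(0).round(2)) for i in [cv2.imread(n)[245:340,185:245].astype(int)]]
print(f("pics/scene0.png"),f("pics/end_scene.png"))
print(sign_off())
E
```

```text
[array([nan, nan])] [array([nan, nan])]
the job is handed in; nothing more can be done
None<stdin>:2: RuntimeWarning: Mean of empty slice.
  ret = um.true_divide(
```

Handed in at about 34 s of the 48 s: the red key sits fully in the screw, which turned about 64° clockwise to its stop, after a first grasp that missed and was redone deeper; my final numeric check on the blue key came back empty, so "undisturbed" rests on it looking in place in pictures up to the lift and on the arm never going near it afterwards.

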